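Gauge the gear unit with the long collared rod and present the tip

ROBOT

A 6-joint arm with a two-finger parallel gripper is mounted at the origin on a cart in front of the work surface, level with it; the furniture and walls round the work are solid. World frame = base frame: x ahead of the robot, y to its left, z up, the work surface at z = 0. Lengths are in m, angles in rad, forces in N, time in s.
With the tool pointing down it reaches from about 0.275 to 1 m from the base axis. Payload 8.4 kg.
Tool frame: the origin (TCP) lies midway between the tips of the shut fingers; the grasp point (between the pads) lies 19 mm behind it (grasp_offset is the distance from the TCP to the grasp point, in m); z points along the fingers, y is the line along which they close (so a half turn about z gives the same grasp; the last joint's range is limited). The gripper opens to 85 mm and grips with 20 to 120 N. Pads are 22 mm wide; open, the fingers measure 114 mm over their backs; the gripper's body (76 mm by 85 mm) begins 54 mm behind the grasp point. The pads swing forward as they close: fully open they stand 13 mm farther back than shut.
Start: joints at [-1.152, 0.353, 1.633, -0, 1.155, -0.002], TCP at [0.255, -0.57, 0.231] pointing down, gripper open.
Joint ranges: [-2.63, 2.63], [-0.92, 2.1], [0.06, 2.66], [-1.3, 4.44], [0, 2.69], [-3.02, 3.02]. Speed limits (rad/s): [2.22, 2.22, 2.79, 3.14, 3.14, 3.14].

INTERFACE

Orientations are given as a unit quaternion [x, y, z, w].
In Python, from station import * gives the robot as it stands.
- The arm moves only by the tool carry_out, never from a script. Its argument "deltas" is a list of rows, each a list of 2 entries, a list of its own where there are three numbers: the shift along the tool's x, y, z in units of 40 mm (1.0 is 40 mm), then the turn about the tool's z in units of 6 degrees (1.0 is 6 degrees). In form: [[[dx, dy, dz], yaw], ...]. A call has 1 to 5 rows; each row shifts and turns the commanded pose from where the row before left it, along the tool's axes as they then stand; what a row does not reach is not made up. A row lasts 1/12 s, in which the tool goes at most 41.7 mm and 7.16 degrees, less where a joint would pass 70% of its speed; a pose out of reach is approached as far as the arm can. A call is refused whole if a number of a shift passes 1 or a number of a turn 1, either way. A call with a gripper value outside its range is refused whole. "grip" is the closure in counts, from 0 (fully open) to 255 (shut), set as the call begins (left out, the last holds). The fingers move at their own pace and stop on an object; "newtons" is the grip in N (left out, the last holds). Time passes only in rows, so rows that do not move let the fingers close. It gives the time, the measured TCP pose, the force, the opening and the grip force at its end, in the units of the state.
- get_state(): the state, without advancing time (a new reading comes with each control period).
- snapshot(name): name is "scene" or "top" or "wrist"; returns a dict with "image" (480x640x3 uint8, red, green, blue), "depth" (480x640 float32, m along the optical axis (not along the pixel's ray), 0 where there is no reading), "K" (3x3 intrinsics, pixels), "dist_coeffs" ([k1, k2, p1, p2, k3] as OpenCV has them; the pictures are not rectified), "eye" and "orientation" of the camera in the world; the wrist camera has in their place "mount" (4x4, takes a point from camera to tool coordinates, whose origin is the TCP and whose axes are the flange's). Camera axes: x right, y up, looking along -z (the intrinsics and any distortion apply to the point x, -y, -z); pixel columns grow to the right and rows downward; lengths in m; the calibration is good to about 2 mm. A picture is of the moment at which its call begins: read the wrist's pose just before it.
- job_done(): hands the job in; it is judged then, once.
Trained networks look in the newest picture that a camera, given by its name, has taken for a name from the list of things; names that differ only in an ending like _2 or _b are one class to them, and where a whole thing is asked for, a point or a joint stands for the part that bears it (a point fixed in the world has none). Each returns a list of dicts, best first, with "p" (0 to 1); they miss things now and then, are a little off and sometimes report something else, mostly with a low value. They report only what shows in the picture. A call takes as long as a camera call.
- find_in(target, camera): "rect" ([centre column, centre row, width, height] in pixels, round what is visible of it).
- masks_of(target, camera): "mask" (480x640 bool, what is visible of it) and "rect" ([centre column, centre row, width, height] in pixels, round what is visible of it).
The state is a dict: "time": time; "joint_positions": joint angles; "dq": joint speeds; "joint_torque": joint torques, N m; "tcp_pos": TCP position; "eef_rot": TCP orientation; "force": force on the tool from outside, world axes, zero at the start; "torque": the same for the moment, N m; "grip_width": finger opening in m; "gripper_force": force on a finger pad.
Only numpy, scipy, OpenCV 4.12 (cv2) and the standard library are available. Lean on these libraries where they do the work, as an engineer would, in place of code of your own. Each camera call takes 0.05 s, during which the arm holds its last target. There are 200 camera calls.

TASK

Take the longer of the two collared gauge rods from the wooden rest by its black handle, push it down the gear unit's slanting guide tube until its collar stops against the mouth of the tube, and draw it right out again. Then finish while still holding the rod level and still, with its tip over the notebook, 10 to 20 cm above the bench, so that the rings at the tip can be read; leave the shorter rod in the rest, and do not ram or force the rod.

Things in the scene. Friction and masses are not known exactly. Their poses are not given: they have to be found in the camera images.
- gauge_rod: longer gauge rod, 268 mm, 120 g. Origin on its axis at the collar's stop face, +x to the tip. Steel shank x = 0 to 150 mm, 9 mm thick, last 10 mm tapered to 4 mm, dark rings near the tip; collar x = -8 to 0, 27 mm; neck to x = -28, 12 mm; black handle x = -118 to -28, 16 mm wide (y), 24 high (z). Starts level in either lane of the rest, z up, axis 65 mm above the bench
- gauge_rod_grip (a point): point on the longer rod's axis within the handle, 60 mm behind the collar's stop face (rod x = -60): a good place to grip across the 16 mm width, fingers free all round for 30 mm either way; centre of mass near rod x = -37 mm
- gauge_rod_tip (a point): the end of the longer rod's tip, on its axis, 150 mm ahead of the collar's stop face
- short_rod: shorter gauge rod of the same make, shank only 95 mm long (213 mm over all), origin likewise; lies in the other lane of the rest, 95 mm beside the longer, and stays there
- guide_tube: steel guide tube on the gear unit. Origin at the centre of its mouth, 125 mm above the bench; +x runs down the bore, 35 degrees (0.611 rad) below the horizontal; y is level. Flanged mouth 28 mm across; bore tapers in the first 14 mm from 19 mm to 13 mm; 157 mm deep, closed below; clear of the housing for its first 50 mm
- gear_unit: small grey gear housing fixed to the bench. Origin on the bench; +x is the horizontal heading of the guide tube going down. Housing x = -40 to 90 mm, 100 mm wide, 112 high (plug on top to 122), ribs on its sides, shaft stub to x = 119; base flange 160 x 124 x 12 mm; tube mouth at x = -85, y = 0, z = 125 mm
- rod_rest: wooden rest fixed to the bench, base 205 x 150 x 10 mm. Origin on the bench; rods lie along its x, tips to +x, collar faces at x = 0, lanes at y = +47.5 and -47.5 mm. Per lane a notched post under the shank (x = 49 to 61 mm, top at 72.5) and a slotted post under the handle's end (x = -118 to -103 mm, top at 67), open above: rods lift straight up
- notebook: blue notebook, 210 mm (x) by 152 mm (y), 14 mm thick, fixed at the right of the bench; origin under its centre

How it is judged:
On the way, in this order (a step that is already met when the one before it is completed fails the run):
1. the longer rod is lifted off the rest in the gripper (height (world z) of gauge_rod above 0.1 m and contact force between gauge_rod and the fingers above 0.5 N and contact force between gauge_rod and rod_rest below 0.1 N), for 0.2 s.
2. the rod is in the guide tube with its collar against the mouth (within 3 mm), held (x of gauge_rod in the frame of guide_tube above -0.003 m and y of gauge_rod in the frame of guide_tube between -0.006 and 0.006 m and z of gauge_rod in the frame of guide_tube between -0.006 and 0.006 m and angle between the x axis of gauge_rod and the x axis of guide_tube, either way round below 0.1 rad and x of gauge_rod_tip in the frame of guide_tube above 0.14 m and contact force between gauge_rod and the fingers above 0.5 N), for 0.2 s.
3. the rod is drawn right out of the tube, still held (x of gauge_rod_tip in the frame of guide_tube below -0.005 m and contact force between gauge_rod and the fingers above 0.5 N), for 0.1 s.
At the end, for the whole second after the job is handed in: the longer rod is held by the gripper alone, level within 8 degrees and at rest, its tip over the notebook (within its outline), the tip 60 to 270 mm above the bench, the rod touching neither rest, gear unit nor notebook; the shorter rod lies within 20 mm of where it was (x of gauge_rod_tip in the frame of notebook between -0.105 and 0.105 m and y of gauge_rod_tip in the frame of notebook between -0.076 and 0.076 m and height (world z) of gauge_rod_tip between 0.06 and 0.27 m and height (world z) of gauge_rod above 0.06 m and angle between gauge_rod's own x axis and vertical between 1.43 and 1.711 rad and contact force between gauge_rod and the fingers above 0.5 N and contact force between gauge_rod and notebook below 0.1 N and contact force between gauge_rod and gear_unit below 0.1 N and contact force between gauge_rod and rod_rest below 0.1 N and linear speed of gauge_rod below 0.03 m/s and angular speed of gauge_rod below 0.2 rad/s and distance of short_rod from where it was at the start of the episode below 0.02 m); the arm keeps its last pose, push and grip.
It fails at once if the rod is rammed into the gear unit or tube (over 60 N) (contact force between gauge_rod and gear_unit above 60 N).
It fails at once if the shorter rod is displaced by more than 50 mm (distance of short_rod from where it was at the start of the episode above 0.05 m).
It also fails if it takes over 64 s, if anything falls off the work surface, if the arm or the gripper's body presses on something with over 40 N, if the wrist force passes 120 N, or if a joint passes its speed limit or range.

## Working session

There is one attempt and no reset: what is moved stays moved. The work goes in short steps, Python scripts to look and compute and a tool call to move; the robot and the scene stay as the last step left them, time stands still between calls to the robot, and variables do not carry over. Pictures are saved under pics/ and viewed, at most 10 in all, crops included, and the job is handed in when it is done.

Besides the shell and the picture viewer there is one more tool, called after ">>>" as name(argument=value, ...) on one line, values as JSON. carry_out: Moves the arm, as the interface text tells. Its arguments: {"type":"object","properties":{"deltas":{"type":"array"},"grip":{"type":"number"},"newtons":{"type":"number"}},"required":["deltas"]}

```bash
ls; mkdir -p pics; cat > h.py <<'E'
from station import *
import numpy as np, cv2
from scipy.spatial.transform import Rotation as R
def cam(s,st=None):
    if 'mount' in s:
        T=np.eye(4);T[:3,:3]=R.from_quat(st['eef_rot']).as_matrix();T[:3,3]=st['tcp_pos'];return T@np.array(s['mount'])
    T=np.eye(4);o=np.array(s['orientation']);T[:3,:3]=R.from_quat(o).as_matrix() if o.size==4 else o.reshape(3,3);T[:3,3]=s['eye'];return T
def pts(s,T,uv,z=None):
    """pixels -> world, by depth, or by plane of height z"""
    uv=np.asarray(uv,float).reshape(-1,2)
    n=cv2.undistortPoints(uv.reshape(-1,1,2),np.array(s['K']),np.array(s['dist_coeffs'])).reshape(-1,2)
    d=np.c_[n[:,0],-n[:,1],-np.ones(len(n))]
    if z is None:
        i=uv.round().astype(int); p=d*s['depth'][i[:,1],i[:,0]][:,None]
        return p@T[:3,:3].T+T[:3,3]
    w=d@T[:3,:3].T
    return T[:3,3]+w*((z-T[2,3])/w[:,2])[:,None]
def save(s,n): cv2.imwrite('pics/'+n+'.png',s['image'][:,:,::-1])
E
python3 - <<'E'
from h import *
st=get_state();print(st)
for n in ['scene','top']:
    s=snapshot(n);save(s,n);print(n,s['eye'],s['orientation'])
    T=cam(s)
    for t in ['gauge_rod','short_rod','guide_tube','gear_unit','rod_rest','notebook','gauge_rod_tip','gauge_rod_grip']:
        for m in masks_of(t,n)[:2]:
            v=np.argwhere(m['mask'])[:,::-1];v=v[s['depth'][v[:,1],v[:,0]]>0]
            if len(v)<5: print(t,'few');continue
            p=pts(s,T,v);print(t,round(m['p'],2),np.round(m['rect']),np.median(p,0).round(3),p.min(0).round(3),p.max(0).round(3))
E
```

```text
pics
{'time': 0.0, 'joint_positions': array([-1.15241217e+00,  3.53643932e-01,  1.63416823e+00, -4.09166737e-05,
        1.15519126e+00, -2.42161997e-03]), 'dq': array([-0.00142089, -0.00125378,  0.0011984 , -0.00079464, -0.00021271,
        0.00231357]), 'joint_torque': array([ 9.14832508e-04, -6.05247331e+01, -3.42060828e+01,  2.28018948e-06,
        9.48176341e-03, -2.86255329e-05]), 'tcp_pos': array([ 0.25508558, -0.57003506,  0.23054972]), 'eef_rot': array([ 9.77944878e-01,  2.08861960e-01, -1.63959377e-04, -6.86321100e-04]), 'force': array([0.2838414 , 0.20301072, 0.12762155]), 'torque': array([ 0.00120264, -0.05297328,  0.04972741]), 'gripper_force': 0.0, 'grip_width': 0.08539696521750721}
scene [-0.12416213  1.28432061  0.74209907] [-0.11493369  0.53286539  0.81475069 -0.19755007]
gauge_rod 0.65 [269. 285.  64.  49.] [0.519 0.272 0.069] [ 0.503  0.005 -0.003] [0.615 0.347 0.081]
short_rod 0.63 [300. 303.  55.  43.] [0.427 0.288 0.069] [ 0.413  0.042 -0.003] [0.501 0.357 0.081]
guide_tube 0.71 [312. 234.  13.  16.] [ 0.532 -0.007  0.109] [ 0.517 -0.035  0.078] [0.551 0.025 0.1
[... 932 characters left out ...]
26.  10.] [ 0.534 -0.005  0.116] [ 0.518 -0.033 -0.008] [0.559 0.024 0.138]
gear_unit 0.7 [331. 212.  80.  57.] [ 0.545 -0.089  0.111] [ 0.478 -0.187 -0.008] [0.631 0.02  0.138]
rod_rest 0.77 [206. 247.  81.  62.] [0.475 0.252 0.01 ] [ 0.393  0.147 -0.004] [0.56  0.364 0.079]
notebook 0.66 [455. 254.  77.  85.] [ 0.44  -0.414  0.011] [ 0.32  -0.514 -0.008] [ 0.558 -0.316  0.024]
gauge_rod_tip 0.85 [219. 228. 104.  13.] [0.521 0.233 0.071] [ 0.503  0.079 -0.008] [0.543 0.342 0.085]
gauge_rod_tip 0.65 [453. 254.  76.  82.] [ 0.44  -0.413  0.011] [ 0.323 -0.509 -0.009] [ 0.553 -0.319  0.024]
gauge_rod_grip 0.81 [219. 227. 105.  13.] [0.521 0.239 0.072] [ 0.503  0.079 -0.004] [0.539 0.342 0.085]
```

```bash
python3 - <<'E'
import cv2
a=cv2.imread('pics/top.png')[150:330,130:530]
b=cv2.imread('pics/scene.png')[170:370,200:460]
import numpy as np
a=cv2.resize(a,(800,360)); b=cv2.resize(b,(312,240)) 
c=np.zeros((600,800,3),np.uint8);c[:360]=a;c[360:,:312]=b
cv2.imwrite('pics/c1.png',c)
E
```

```text
(no output)
```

View pics/c1.png

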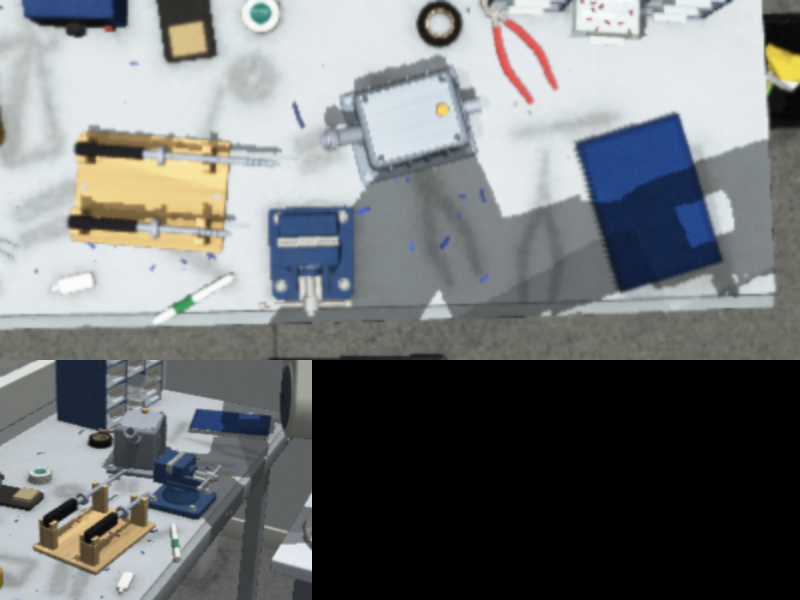

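>>> carry_out(deltas=[[[0.6,-0.7,0],0],[[0.6,-0.7,0],0],[[0.6,-0.7,0],0],[[0.6,-0.7,0],0],[[0.6,-0.7,0],-1]], grip=0, newtons=30)

```text
time: 1.32
tcp_pos: [0.3077, -0.3921, 0.2313]
eef_rot: [0.966, 0.259, 0.0, 0.0]
force: [0.4, -1.4, 0.1]
grip_width: 0.0853
gripper_force: 0.0
```

```bash
python3 - <<'E'
from h import *
st=get_state();print(st['time'],st['tcp_pos'],st['eef_rot'],st['joint_positions'])
s=snapshot('wrist');print(np.array(s['mount']).round(3),s['K'])
s=snapshot('top');T=cam(s)
for t in ['gauge_rod','short_rod']:
    m=masks_of(t,'top')[0];v=np.argwhere(m['mask'])[:,::-1]
    p=pts(s,T,v,0.068)[:,:2];d=np.ravel(cv2.fitLine(p.astype(np.float32),cv2.DIST_HUBER,0,.01,.01));q=(p-d[2:])@d[:2]
    print(t,d,np.degrees(np.arctan2(d[1],d[0])),d[2:]+d[:2]*q.min(),d[2:]+d[:2]*q.max(),q.max()-q.min())
E
```

```text
1.3167 [ 0.30773168 -0.39212099  0.23127401] [9.65934310e-01 2.58787358e-01 8.80522175e-05 5.85796527e-05] [-9.08489724e-01  1.55096170e-01  1.89852296e+00  1.31529859e-04
  1.08779698e+00  1.38712355e-01]
[[ 0.     0.966  0.259  0.066]
 [ 1.    -0.    -0.001  0.001]
 [-0.     0.259 -0.966 -0.143]
 [ 0.     0.     0.     1.   ]] [[384.81940925   0.         318.21255267]
 [  0.         384.81940925 239.32296715]
 [  0.           0.           1.        ]]
gauge_rod [0.10764024 0.9941899  0.5211229  0.23102638] 83.820694 [0.50495701 0.08171474] [0.53322686 0.34282162] 0.2626327935503378
short_rod [0.10590191 0.9943766  0.43255112 0.2971363 ] 83.92086 [0.41727717 0.15372003] [0.43842856 0.35232312] 0.19972622579864557
```

>>> carry_out(deltas=[[[0.73,-0.66,0],0],[[0.73,-0.66,0],0],[[0.73,-0.66,0],0],[[0.73,-0.66,0],0],[[0.73,-0.66,0],0]])

```text
time: 1.93
tcp_pos: [0.3683, -0.206, 0.2315]
eef_rot: [0.966, 0.258, 0.0, 0.0]
force: [1.0, 0.5, 0.1]
grip_width: 0.0855
gripper_force: 0.0
```

>>> carry_out(deltas=[[[0.73,-0.66,0],0],[[0.73,-0.66,0],0],[[0.73,-0.66,0],0],[[0.73,-0.66,0],0],[[0,0,0],0]])

```text
time: 2.35
tcp_pos: [0.4184, -0.0519, 0.2318]
eef_rot: [0.965, 0.261, 0.001, -0.0]
force: [0.0, 0.3, -0.3]
grip_width: 0.085
gripper_force: 0.0
```

```bash
python3 - <<'E'
from h import *
st=get_state();print(st['time'],st['tcp_pos'],st['eef_rot'])
s=snapshot('wrist');save(s,'w1');T=cam(s,st);np.savez('w1.npz',T=T,K=s['K'],dist_coeffs=s['dist_coeffs'],depth=s['depth'])
for t in ['guide_tube','gear_unit']:
  for m in masks_of(t,'wrist')[:2]:
    v=np.argwhere(m['mask'])[:,::-1];v=v[s['depth'][v[:,1],v[:,0]]>0]
    p=pts(s,T,v);print(t,m['p'],m['rect'],np.percentile(p,[2,50,98],axis=0).round(3))
    if t=='gear_unit':
        q=p[abs(p[:,2]-.112)<.004]; print(cv2.minAreaRect((q[:,:2]*1000).astype(np.float32)),len(q))
E
```

```text
2.35 [ 0.41838884 -0.05190379  0.23177165] [ 9.65344628e-01  2.60974914e-01  1.26268310e-03 -4.99027431e-04]
guide_tube 0.95 [347.5, 46.8, 82.6, 82.9] [[ 0.519 -0.033  0.089]
 [ 0.532 -0.006  0.118]
 [ 0.551  0.018  0.135]]
gear_unit 0.68 [445.1, 96.3, 271.3, 192.7] [[ 0.493 -0.157  0.011]
 [ 0.543 -0.08   0.113]
 [ 0.602  0.007  0.129]]
((548.2403564453125, -68.12382507324219), (95.47506713867188, 179.74525451660156), 13.581660270690918) 26926
```

View pics/w1.png

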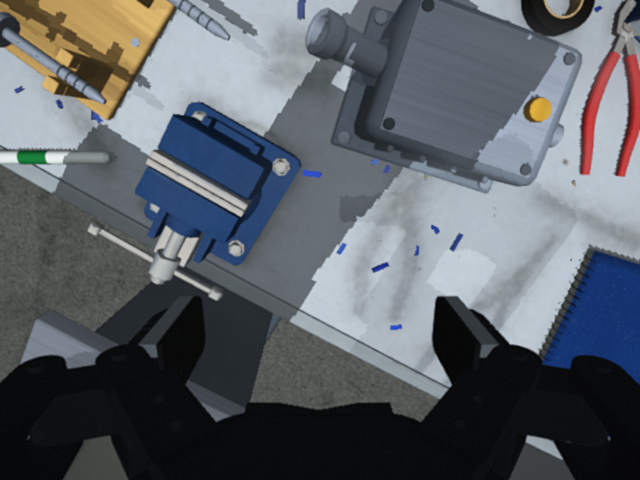

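```bash
python3 - <<'E'
from h import *
z=np.load('w1.npz');s={k:z[k] for k in z.files};T=s['T']
tm=max(masks_of('guide_tube','wrist'),key=lambda m:m['p'])['mask'];gm=masks_of('gear_unit','wrist')[0]['mask']
g=gm&~cv2.dilate(tm.astype(np.uint8),np.ones((9,9))).astype(bool)
P=lambda m:pts(s,T,np.argwhere(m&(s['depth']>0))[:,::-1])
q=P(g);q=q[abs(q[:,2]-np.median(q[:,2]))<.003]
r=cv2.minAreaRect((q[:,:2]*1000).astype(np.float32));print(r,np.median(q[:,2]))
a=np.radians(r[2]-90);h=np.array([np.cos(a),np.sin(a)]);c=np.array(r[0])/1000;print('mouth from housing',c-.11*h)
p=P(tm);o=c-.11*h
l=np.c_[(p[:,:2]-o)@h,(p[:,:2]-o)@[-h[1],h[0]],p[:,2]]
print(np.percentile(l,[0.5,1,5,50,95,99,99.5],axis=0).round(4))
# line through tube, by bins along heading: mid of lateral extent
for b in np.arange(-.02,.05,.01):
    k=l[(l[:,0]>b)&(l[:,0]<b+.01)]
    if len(k)>30: print(round(b,3),len(k),np.percentile(k[:,1],[2,98]).round(4),k[:,2].max().round(4))
E
```

```text
((554.6408081054688, -94.25608825683594), (94.22480010986328, 124.7561264038086), 13.688815116882324) 0.1129334606139975
mouth from housing [0.52860948 0.0126194 ]
[[-0.0057 -0.0151  0.0007]
 [-0.0052 -0.0138  0.0128]
 [-0.0026 -0.0113  0.0955]
 [ 0.0184 -0.001   0.1176]
 [ 0.0439  0.0108  0.1338]
 [ 0.0457  0.0148  0.1354]
 [ 0.0463  0.0161  0.1359]]
-0.01 362 [-0.0108  0.0126] 0.1241
0.0 768 [-0.0127  0.0127] 0.1373
0.01 699 [-0.0108  0.0109] 0.1358
0.02 589 [-0.01    0.0097] 0.1253
0.03 582 [-0.0114  0.0099] 0.1186
0.04 464 [-0.0155  0.0159] 0.112
```

>>> carry_out(deltas=[[[0.73,-0.66,0],0],[[0.73,-0.66,0],0],[[0.73,-0.66,0],0],[[0.73,-0.66,0],0],[[0.73,-0.66,0],0]])

```text
time: 3.02
tcp_pos: [0.4768, 0.131, 0.2314]
eef_rot: [0.966, 0.258, 0.0, 0.0]
force: [1.1, -0.3, 0.3]
grip_width: 0.0853
gripper_force: 0.0
```

>>> carry_out(deltas=[[[0.73,-0.66,0],0],[[0.73,-0.66,0],0],[[0.73,-0.66,0],0],[[0.73,-0.66,0],0],[[0,0,0],-1]])

```text
time: 3.43
tcp_pos: [0.5271, 0.285, 0.2312]
eef_rot: [0.951, 0.308, 0.001, -0.001]
force: [-0.9, -0.8, 0.1]
grip_width: 0.0858
gripper_force: 0.0
```

>>> carry_out(deltas=[[[0,0,0],-1],[[0,0,0],-1],[[0,0,0],-1],[[0,0,0],-1],[[0,0,0],-1]])

```text
time: 3.85
tcp_pos: [0.5251, 0.2789, 0.231]
eef_rot: [0.838, 0.546, -0.0, 0.0]
force: [0.6, -0.2, -0.1]
grip_width: 0.0856
gripper_force: 0.0
```

>>> carry_out(deltas=[[[0,0,0],-1],[[0,0,0],-1],[[0,0,0],-0.9],[[0,0,0],0],[[0,0,0],0]])

```text
time: 4.27
tcp_pos: [0.5248, 0.2794, 0.2311]
eef_rot: [0.748, 0.664, -0.0, 0.0]
force: [0.2, 0.3, -0.5]
grip_width: 0.0853
gripper_force: 0.0
```

```bash
python3 - <<'E'
from h import *
st=get_state();print(st['time'],st['tcp_pos'],st['eef_rot'],st['force'])
s=snapshot('wrist');save(s,'w2');T=cam(s,st)
M=R.from_quat(st['eef_rot']).as_matrix();print('psi',np.degrees(np.arctan2(M[1,0],M[0,0])))
for t in ['gauge_rod','short_rod']:
  for m in masks_of(t,'wrist')[:2]:
    v=np.argwhere(m['mask'])[:,::-1];v=v[s['depth'][v[:,1],v[:,0]]>0]
    p=pts(s,T,v);print(t,m['p'],m['rect'],np.percentile(p,[2,50,98],axis=0).round(3))
    p=p[p[:,2]>.06];xy=p[:,:2];d=np.ravel(cv2.fitLine(xy.astype(np.float32),cv2.DIST_HUBER,0,.01,.01));q=(xy-d[2:])@d[:2]
    print(np.degrees(np.arctan2(d[1],d[0])),d[2:]+d[:2]*q.min(),d[2:]+d[:2]*q.max(),q.max()-q.min())
E
```

```text
4.2667 [0.52479891 0.27944748 0.23114547] [ 7.47851373e-01  6.63866178e-01 -1.34030908e-04  5.26707652e-05] [ 0.24773881  0.32029259 -0.51815148]
psi 83.19080255343354
gauge_rod 0.65 [322.9, 273.6, 33.2, 271.7] [[0.508 0.108 0.06 ]
 [0.524 0.262 0.076]
 [0.539 0.339 0.078]]
84.027374 [0.50769351 0.09727149] [0.53329984 0.34202439] 0.2460887299759955
short_rod 0.93 [204.3, 260.1, 39.4, 233.8] [[0.416 0.154 0.056]
 [0.433 0.283 0.075]
 [0.445 0.349 0.078]]
83.66787 [0.41747522 0.13990686] [0.44095046 0.35145548] 0.2128471481604097
```

View pics/w2.png

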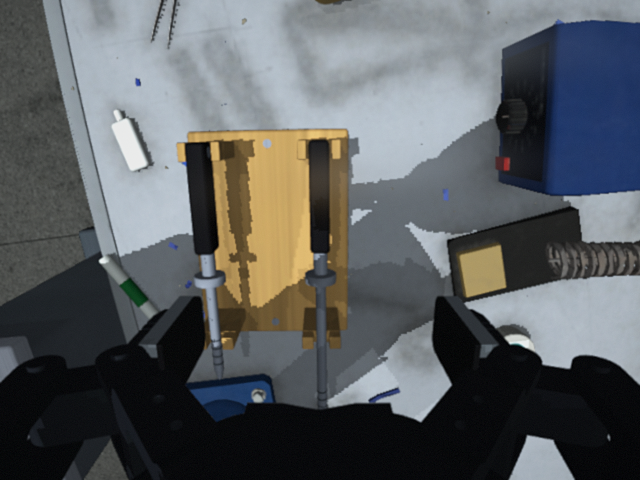

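>>> carry_out(deltas=[[[0.12,0.04,0],-0.13],[[0,0,0.9],0],[[0,0,0.9],0],[[0,0,0.9],0],[[0,0,0.9],0]])

```text
time: 4.83
tcp_pos: [0.5264, 0.2861, 0.0862]
eef_rot: [0.742, 0.671, 0.001, 0.0]
force: [0.5, -0.5, 0.8]
grip_width: 0.0853
gripper_force: 0.0
```

>>> carry_out(deltas=[[[0,0,0.5],0],[[0,0,0.35],0],[[0,0,0.2],0],[[0,0,0],0],[[0,0,0],0]])

```text
time: 5.25
tcp_pos: [0.5264, 0.286, 0.0455]
eef_rot: [0.741, 0.671, 0.0, -0.0]
force: [0.1, 0.4, 0.5]
grip_width: 0.0854
gripper_force: 0.0
```

>>> carry_out(deltas=[[[0,0,0],0],[[0,0,0],0],[[0,0,0],0],[[0,0,0],0],[[0,0,0],0]], grip=255, newtons=30)

```text
time: 5.67
tcp_pos: [0.5263, 0.2858, 0.0459]
eef_rot: [0.741, 0.671, 0.0, 0.0]
force: [-0.0, -0.6, -0.4]
grip_width: 0.026
gripper_force: 0.0
```

>>> carry_out(deltas=[[[0,0,0],0],[[0,0,0],0],[[0,0,0],0],[[0,0,0],0],[[0,0,0],0]])

```text
time: 6.08
tcp_pos: [0.5262, 0.2857, 0.0457]
eef_rot: [0.741, 0.671, 0.0, 0.0]
force: [-0.9, -1.2, 5.4]
grip_width: 0.0156
gripper_force: 32.6
```

>>> carry_out(deltas=[[[0,0,-0.2],0],[[0,0,-0.4],0],[[0,0,-0.6],0],[[0,0,-0.7],0],[[0,0,-0.7],0]])

```text
time: 6.5
tcp_pos: [0.5254, 0.2853, 0.1501]
eef_rot: [0.741, 0.671, -0.001, -0.0]
force: [0.8, -0.5, -1.1]
grip_width: 0.0155
gripper_force: 31.6
```

>>> carry_out(deltas=[[[0,0,-0.6],0],[[0,0,-0.4],0],[[0,0,0],0],[[0,0,0],0],[[0,0,0],0]])

```text
time: 6.92
tcp_pos: [0.5254, 0.2853, 0.1882]
eef_rot: [0.741, 0.671, -0.001, -0.0]
force: [-0.5, 0.1, -1.9]
grip_width: 0.0158
gripper_force: 31.7
```

```bash
cat > rod.py <<'E'
from h import *
def rod(name,show=True):
    """fit rod line from depth of mask; grip point geometry in tool plane"""
    st=get_state();s=snapshot(name);T=cam(s,st);M=R.from_quat(st['eef_rot']).as_matrix()
    g=st['tcp_pos']-.019*M[:,2];out=None
    for m in masks_of('gauge_rod',name)[:2]:
        v=np.argwhere(m['mask']&(s['depth']>0))[:,::-1]
        p=pts(s,T,v)
        l=(p-g)@np.c_[-M[:,0],M[:,1],-M[:,2]]  # ahead along rod heading, lateral, up
        k=(abs(l[:,0]+0.0)<.25)&(abs(l[:,1])<.03); l=l[k]
        if len(l)<20: continue
        print(name,round(m['p'],2),np.round(m['rect']),'n',len(l),'ahead',np.percentile(l[:,0],[1,99]).round(3))
        for b in np.arange(-.06,.24,.03):
            q=l[(l[:,0]>b)&(l[:,0]<b+.03)]
            if len(q)>3: print('  %.3f n%d lat %.4f up %.4f'%(b+.015,len(q),np.median(q[:,1]),np.median(q[:,2])))
    return st,s
E
python3 - <<'E'
from rod import *
st,s=rod('scene');save(s,'s2');print(st['time'],st['tcp_pos'],st['force'],st['gripper_force'])
rod('top')
E
```

```text
scene 0.7 [270. 232.  70.  41.] n 430 ahead [-0.059  0.198]
  -0.045 n161 lat -0.0064 up 0.0033
  -0.015 n77 lat -0.0080 up 0.0061
  0.015 n9 lat -0.0075 up 0.0005
  0.045 n56 lat -0.0067 up -0.0007
  0.075 n21 lat -0.0020 up 0.0016
  0.105 n34 lat -0.0021 up 0.0026
  0.135 n25 lat -0.0019 up 0.0031
  0.165 n23 lat -0.0017 up 0.0023
  0.195 n23 lat -0.0025 up 0.0030
6.9167 [0.52535229 0.28527117 0.18820958] [-0.51262149  0.14179049 -1.93044948] 31.746509671211243
top 0.74 [226. 225.  80.   8.] n 355 ahead [0.019 0.206]
  0.015 n34 lat 0.0015 up 0.0097
  0.045 n80 lat 0.0004 up 0.0074
  0.075 n65 lat 0.0002 up 0.0048
  0.105 n39 lat 0.0001 up 0.0039
  0.135 n50 lat 0.0001 up 0.0027
  0.165 n46 lat -0.0001 up 0.0034
  0.195 n41 lat 0.0000 up 0.0030
```

>>> carry_out(deltas=[[[0,0,0],-0.8],[[0,0,0],-0.8],[[0,0,0],-0.8],[[0,0,0],-0.83],[[0,0,0],0]])

```text
time: 7.53
tcp_pos: [0.5258, 0.2855, 0.1885]
eef_rot: [0.616, 0.787, -0.001, -0.0]
force: [0.0, 0.7, -2.2]
grip_width: 0.0154
gripper_force: 31.7
```

```bash
python3 - <<'E'
from h import *
z=np.load('w1.npz');s={k:z[k] for k in z.files}
p=pts(s,s['T'],[[150+10*i,110+10*j] for i in range(15) for j in range(20)])
print(p[p[:,2]>.03].min(0),p.max(0)); k=p[(p[:,2]>.05)]; print(k[:,0].max(),k[:,1].min(),k[:,1].max())
st=get_state();print(st['tcp_pos'],np.degrees(2*np.arctan2(st['eef_rot'][1],st['eef_rot'][0])))
E
```

```text
[ 0.31366535 -0.01964321  0.04981582] [0.4839477  0.25838926 0.37458638]
0.4753675928208982 -0.01964320885922651 0.07626764810619077
[0.52576341 0.28548559 0.18845831] 103.89238716936892
```

>>> carry_out(deltas=[[[-0.1,-0.4,0],0],[[-0.2,-0.6,0],0],[[-0.2,-0.4,0.2],0],[[-0.15,-0.15,0.5],0.03],[[0,0,0.6],0]])

```text
time: 7.95
tcp_pos: [0.4713, 0.2448, 0.1376]
eef_rot: [0.621, 0.784, 0.001, 0.0]
force: [-0.1, -0.5, -1.3]
grip_width: 0.0156
gripper_force: 31.7
```

>>> carry_out(deltas=[[[0,0,0.5],0],[[0,0,0.25],0],[[0,0,0],0],[[0,0,0],0],[[0,0,0],0]])

```text
time: 8.37
tcp_pos: [0.4727, 0.2462, 0.1081]
eef_rot: [0.619, 0.785, 0.001, 0.0]
force: [-0.0, 0.7, -0.8]
grip_width: 0.0156
gripper_force: 31.6
```

```bash
python3 - <<'E'
from rod import *
st,s=rod('scene');save(s,'s3');rod('top');print(st['time'],st['tcp_pos'],st['force'])
M=R.from_quat(st['eef_rot']).as_matrix();g=st['tcp_pos']-.019*M[:,2]
m=np.array([.5286,.0126,.125]);print('mouth in rod frame',(m-g)@np.c_[-M[:,0],M[:,1],-M[:,2]])
for n in ['scene','top']:
    s=snapshot(n);T=cam(s)
    t=[q for q in masks_of('guide_tube',n) if q['rect'][0]>285]
    p=pts(s,T,np.argwhere(t[0]['mask']&(s['depth']>0))[:,::-1]);l=(p-g)@np.c_[-M[:,0],M[:,1],-M[:,2]]
    print(n,t[0]['rect'],np.percentile(l,[2,50,98],axis=0).round(4))
a=cv2.resize(cv2.imread('pics/s3.png')[190:290,230:370],(784,560),interpolation=cv2.INTER_CUBIC);cv2.imwrite('pics/s3c.png',a)
E
```

```text
scene 0.71 [289. 259.  32.  54.] n 271 ahead [-0.06   0.195]
  -0.045 n124 lat -0.0014 up 0.0060
  -0.015 n66 lat -0.0027 up 0.0107
  0.015 n18 lat 0.0041 up 0.0120
  0.075 n11 lat 0.0222 up -0.0651
  0.105 n21 lat -0.0013 up 0.0037
  0.135 n14 lat 0.0007 up 0.0035
  0.195 n8 lat -0.0009 up 0.0040
top 0.67 [243. 236.  65.  18.] n 128 ahead [0.025 0.192]
  0.015 n10 lat -0.0015 up 0.0115
  0.045 n61 lat -0.0001 up 0.0077
  0.075 n35 lat -0.0000 up 0.0055
  0.105 n6 lat -0.0001 up 0.0055
  0.135 n10 lat -0.0005 up 0.0031
8.3667 [0.47268625 0.24617419 0.10812992] [-0.0420048   0.74955614 -0.8021683 ]
mouth in rod frame [ 2.40168168e-01  7.64673648e-05 -2.05611257e-03]
scene [310.2, 234.1, 15.9, 14.6] [[ 0.1966 -0.0143 -0.0484]
 [ 0.2574 -0.0013 -0.0154]
 [ 0.285   0.014   0.0089]]
top [299.4, 218.2, 28.0, 13.7] [[ 0.2352 -0.0119 -0.1227]
 [ 0.2606 -0.0003 -0.0104]
 [ 0.2865  0.0136  0.0081]]
```

View pics/s3c.png

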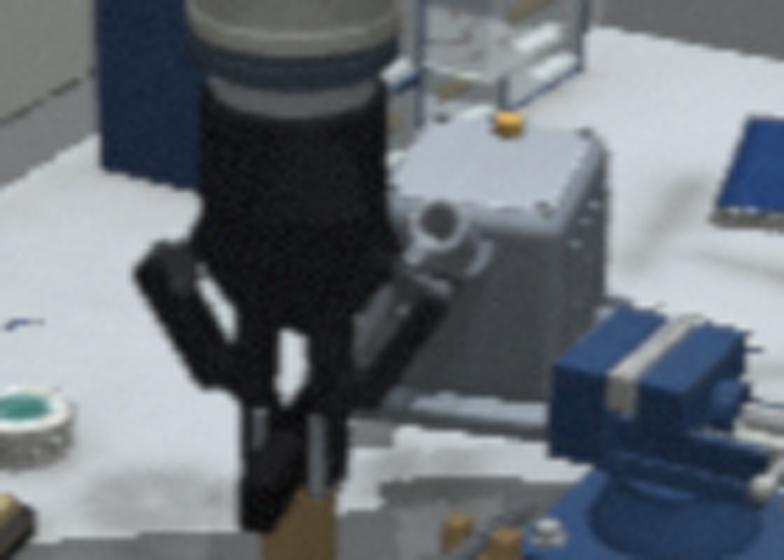

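>>> carry_out(deltas=[[[-0.2,0,0.04],0],[[-0.3,0,0.04],0],[[-0.25,0,0],0],[[-0.2,0,0],0],[[0,0,0],0]])

```text
time: 9.18
tcp_pos: [0.4811, 0.2068, 0.104]
eef_rot: [0.62, 0.785, -0.0, 0.0]
force: [-0.2, 0.9, -1.4]
grip_width: 0.0158
gripper_force: 31.7
```

>>> carry_out(deltas=[[[-0.01,0,-0.22],0],[[-0.01,0,-0.22],0],[[-0.03,0,-0.22],0],[[-0.03,0,-0.22],0],[[0,0,0],0]])

```text
time: 9.6
tcp_pos: [0.4826, 0.2064, 0.1416]
eef_rot: [0.619, 0.785, 0.001, 0.001]
force: [-1.8, 1.0, -1.1]
grip_width: 0.0158
gripper_force: 31.5
```

```bash
python3 - <<'E'
from rod import *
st,s=rod('scene');rod('top');print(st['time'],st['tcp_pos'],st['force'],st['torque'])
M=R.from_quat(st['eef_rot']).as_matrix();g=st['tcp_pos']-.019*M[:,2]
m=np.array([.5286,.0126,.125]);print('mouth in rod frame',(m-g)@np.c_[-M[:,0],M[:,1],-M[:,2]])
E
```

```text
scene 0.67 [282. 252.  10.  17.] n 125 ahead [-0.062 -0.001]
  -0.045 n95 lat -0.0021 up 0.0121
  -0.015 n23 lat -0.0016 up 0.0138
top 0.87 [260. 231.  70.  17.] n 371 ahead [0.029 0.197]
  0.015 n7 lat 0.0030 up 0.0056
  0.045 n90 lat 0.0011 up -0.0009
  0.075 n65 lat 0.0011 up -0.0089
  0.105 n57 lat 0.0008 up -0.0147
  0.135 n55 lat 0.0010 up -0.0187
  0.165 n63 lat 0.0014 up -0.0238
  0.195 n34 lat 0.0001 up -0.0263
top 0.41 [212. 264.  61.  13.] n 32 ahead [-0.11  -0.075]
9.6 [0.48263981 0.20636115 0.14162673] [-1.84339076  0.98936068 -1.05753175] [ 0.32862177  0.10980422 -0.14093058]
mouth in rod frame [ 0.19914974 -0.00057637 -0.03546867]
```

>>> carry_out(deltas=[[[-0.05,0,-0.22],0],[[-0.05,0,-0.22],0],[[-0.07,0,-0.22],0],[[-0.07,0,-0.22],0],[[-0.09,0,-0.21],0]])

```text
time: 10.22
tcp_pos: [0.4848, 0.1927, 0.1841]
eef_rot: [0.619, 0.785, 0.0, -0.0]
force: [-1.2, 1.6, -2.2]
grip_width: 0.0156
gripper_force: 31.8
```

>>> carry_out(deltas=[[[-0.09,0,-0.21],0],[[-0.1,0,-0.2],0],[[-0.1,0,-0.2],0],[[-0.12,0,-0.19],0],[[-0.12,0,-0.19],0]])

```text
time: 10.63
tcp_pos: [0.4897, 0.1718, 0.2233]
eef_rot: [0.619, 0.785, 0.0, 0.0]
force: [-1.0, 2.7, -2.3]
grip_width: 0.0156
gripper_force: 32.7
```

```bash
python3 - <<'E'
from rod import *
st,s=rod('top');print(st['time'],st['tcp_pos'],st['force'],st['torque'])
s=snapshot('scene');save(s,'s4');s4=s['image'][190:290,230:370,::-1];cv2.imwrite('pics/s4c.png',cv2.resize(s4,(784,560),interpolation=cv2.INTER_CUBIC))
M=R.from_quat(st['eef_rot']).as_matrix();g=st['tcp_pos']-.019*M[:,2]
m=np.array([.5286,.0126,.125]);print('mouth in rod frame',(m-g)@np.c_[-M[:,0],M[:,1],-M[:,2]])
E
```

```text
top 0.72 [266. 230.  56.  19.] n 271 ahead [0.031 0.158]
  0.045 n109 lat -0.0001 up -0.0240
  0.075 n54 lat 0.0000 up -0.0482
  0.105 n50 lat -0.0001 up -0.0687
  0.135 n46 lat -0.0001 up -0.0871
  0.165 n11 lat -0.0002 up -0.0993
10.6333 [0.48972738 0.17179735 0.22333779] [-0.98006915  2.66833049 -2.26895063] [ 0.67561932  0.22442863 -0.05343608]
mouth in rod frame [ 0.16388698  0.00064988 -0.11731497]
```

View pics/s4c.png

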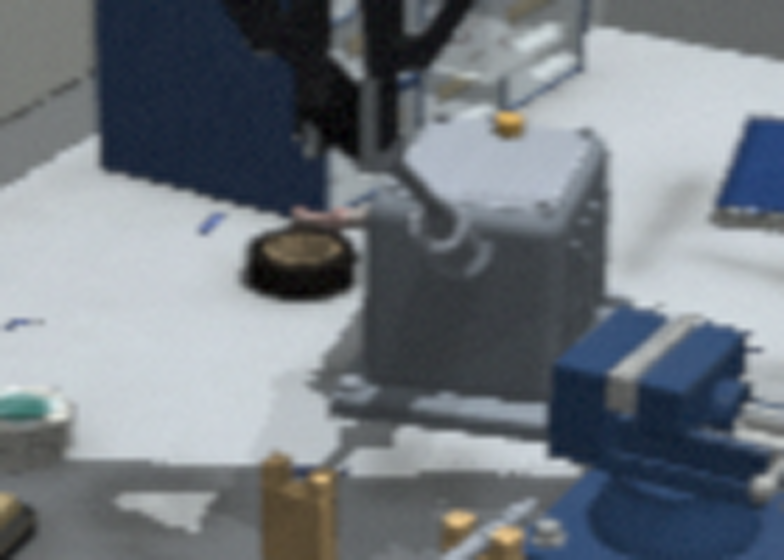

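>>> carry_out(deltas=[[[-0.12,0,0.09],0],[[-0.15,0,0.11],0],[[-0.15,0,0.11],0],[[-0.15,0,0.11],0],[[-0.15,0,0.11],0]])

```text
time: 11.2
tcp_pos: [0.4964, 0.1436, 0.2004]
eef_rot: [0.619, 0.785, -0.0, -0.0]
force: [1.1, 2.7, -1.9]
grip_width: 0.0153
gripper_force: 32.8
```

>>> carry_out(deltas=[[[-0.15,0,0.11],0],[[-0.15,0,0.11],0],[[-0.15,0,0.11],0],[[-0.15,0,0.11],0],[[-0.15,0,0.11],0]])

```text
time: 11.62
tcp_pos: [0.5034, 0.1143, 0.1788]
eef_rot: [0.619, 0.785, -0.0, 0.0]
force: [0.3, 1.4, -0.7]
grip_width: 0.0156
gripper_force: 32.8
```

```bash
cat > m.py <<'E'
from rod import *
st,s=rod('top');print(st['time'],st['tcp_pos'],st['force'],st['torque'])
M=R.from_quat(st['eef_rot']).as_matrix();g=st['tcp_pos']-.019*M[:,2]
m=np.array([.5286,.0126,.125]);v=(m-g)@np.c_[-M[:,0],M[:,1],-M[:,2]];print('mouth in rod frame',v, np.hypot(v[0],v[2]),np.degrees(np.arctan2(-v[2],v[0])))
E
python3 m.py
```

```text
top 0.59 [285. 225.  26.  10.] n 118 ahead [0.046 0.107]
  0.045 n43 lat 0.0006 up -0.0254
  0.075 n50 lat 0.0004 up -0.0491
  0.105 n25 lat 0.0001 up -0.0638
11.6167 [0.50341288 0.11431542 0.17881784] [ 0.27577732  1.38685678 -0.69787444] [ 0.39352384 -0.06399498  0.07764998]
mouth in rod frame [ 0.104775    0.00077383 -0.07283658] 0.12760473619444582 34.80591903253825
```

>>> carry_out(deltas=[[[-0.15,0,0.105],0],[[-0.15,0,0.105],0],[[-0.15,0,0.105],0],[[-0.15,0,0.105],0],[[-0.15,0,0.105],0]])

```text
time: 12.13
tcp_pos: [0.5104, 0.0853, 0.1579]
eef_rot: [0.619, 0.785, -0.0, 0.0]
force: [0.7, 0.5, -2.1]
grip_width: 0.0156
gripper_force: 32.8
```

>>> carry_out(deltas=[[[-0.15,0,0.105],0],[[-0.12,0,0.08],0],[[-0.08,0,0.05],0],[[-0.06,0,0.04],0],[[-0.04,0,0.03],0]])

```text
time: 12.55
tcp_pos: [0.5146, 0.0682, 0.1459]
eef_rot: [0.619, 0.785, 0.0, -0.0]
force: [1.0, 1.7, -1.6]
grip_width: 0.0157
gripper_force: 32.8
```

```bash
python3 m.py
```

```text
12.55 [0.51456502 0.0681588  0.1458759 ] [ 1.04333005  1.72616217 -1.57122867] [ 0.57340067 -0.01681543  0.12411404]
mouth in rod frame [ 0.0573039   0.00070843 -0.03986447] 0.06980624923232895 34.82508842930984
```

>>> carry_out(deltas=[[[-0.05,0,0.035],0],[[-0.05,0,0.035],0],[[-0.04,0,0.028],0],[[-0.02,0,0.014],0],[[0,0,0],0]])

```text
time: 13.07
tcp_pos: [0.516, 0.062, 0.1415]
eef_rot: [0.619, 0.785, -0.0, 0.0]
force: [0.2, -0.5, -2.5]
grip_width: 0.0159
gripper_force: 32.7
```

>>> carry_out(deltas=[[[-0.02,0,0.014],0],[[-0.02,0,0.014],0],[[0,0,0],0]])

```text
time: 13.32
tcp_pos: [0.5164, 0.0605, 0.1404]
eef_rot: [0.619, 0.785, -0.0, -0.0]
force: [0.9, 0.6, -2.3]
grip_width: 0.0155
gripper_force: 32.8
```

```bash
python3 m.py
```

```text
13.3167 [0.51637931 0.06051919 0.14040831] [ 0.90459089  0.5816632  -2.3410844 ] [ 0.40146624 -0.04541199  0.0971947 ]
mouth in rod frame [ 0.04944759  0.00070334 -0.03440945] 0.06024180072753307 34.83317068072048
```

>>> carry_out(deltas=[[[-0.02,0,0.014],0],[[-0.02,0,0.014],0],[[-0.02,0,0.014],0]])

```text
time: 13.67
tcp_pos: [0.5168, 0.0596, 0.1396]
eef_rot: [0.62, 0.785, 0.001, -0.001]
force: [-8.5, 14.7, 17.1]
grip_width: 0.0153
gripper_force: 35.4
```

>>> carry_out(deltas=[[[-0.02,0,0.014],0],[[-0.02,0,0.014],0],[[0,0,0],0]])

```text
time: 13.92
tcp_pos: [0.5169, 0.0596, 0.1397]
eef_rot: [0.62, 0.785, 0.002, -0.002]
force: [-11.3, 20.2, 22.9]
grip_width: 0.0159
gripper_force: 36.4
```

>>> carry_out(deltas=[[[0.02,0,-0.014],0],[[0.02,0,-0.014],0],[[0,0,0],0],[[0,0,0],0],[[0,0,0],0]])

```text
time: 14.33
tcp_pos: [0.5167, 0.0596, 0.1397]
eef_rot: [0.619, 0.785, 0.001, -0.001]
force: [-5.1, 10.0, 9.5]
grip_width: 0.0157
gripper_force: 34.4
```

```bash
python3 m.py;python3 - <<'E'
from h import *
s=snapshot('scene');t=snapshot('top')
a=cv2.resize(s['image'][190:260,270:370,::-1],(400,280),interpolation=cv2.INTER_CUBIC);b=cv2.resize(t['image'][190:260,250:350,::-1],(400,280),interpolation=cv2.INTER_CUBIC)
cv2.imwrite('pics/s5c.png',np.hstack([a,b]))
E
```

```text
14.3333 [0.51674591 0.05963325 0.1397352 ] [-5.0931975  10.02112549  9.46610965] [1.69317024 0.83999846 0.02528952]
mouth in rod frame [ 0.04853346  0.00058196 -0.03362656] 0.05904441408420069 34.716272975437136
```

View pics/s5c.png

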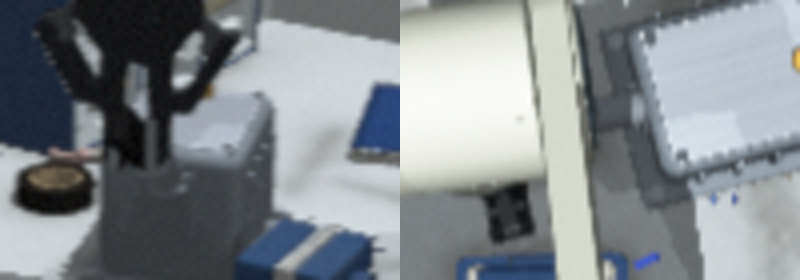

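>>> carry_out(deltas=[[[0.1,0,-0.07],0],[[0.2,0,-0.14],0],[[0.2,0,-0.14],0],[[0.2,0,-0.14],0],[[0.2,0,-0.14],0]])

```text
time: 14.95
tcp_pos: [0.5083, 0.0941, 0.1646]
eef_rot: [0.619, 0.785, 0.0, 0.0]
force: [1.5, 0.6, -3.2]
grip_width: 0.0155
gripper_force: 32.7
```

>>> carry_out(deltas=[[[0.2,0,-0.14],0],[[0.2,0,-0.14],0],[[0.2,0,-0.14],0],[[0.2,0,-0.14],0],[[0.2,0,-0.14],0]])

```text
time: 15.37
tcp_pos: [0.499, 0.133, 0.1926]
eef_rot: [0.619, 0.785, 0.0, 0.0]
force: [0.9, -0.0, -2.8]
grip_width: 0.0154
gripper_force: 32.7
```

>>> carry_out(deltas=[[[0.2,0,-0.14],0],[[0.2,0,-0.14],0],[[0.2,0,-0.14],0],[[0.2,0,-0.14],0],[[0,0,0],0]])

```text
time: 15.78
tcp_pos: [0.492, 0.1648, 0.2158]
eef_rot: [0.619, 0.785, 0.001, 0.0]
force: [-0.1, -0.6, -2.7]
grip_width: 0.0156
gripper_force: 32.9
```

```bash
python3 m.py
```

```text
top 0.51 [269. 228.  54.  21.] n 232 ahead [0.034 0.159]
  0.045 n91 lat 0.0001 up -0.0243
  0.075 n43 lat -0.0001 up -0.0465
  0.105 n43 lat 0.0001 up -0.0660
  0.135 n37 lat -0.0002 up -0.0887
  0.165 n16 lat -0.0001 up -0.1022
15.7833 [0.49200311 0.16476191 0.21575945] [-0.06601541 -0.6370231  -2.68184834] [-0.02833914  0.02849423  0.02541672]
mouth in rod frame [ 0.15654247 -0.00016296 -0.10968785] 0.19114646268697452 35.01857208718268
```

>>> carry_out(deltas=[[[0.1,0,-0.07],0],[[0.12,0,0.19],0],[[0.12,0,0.19],0],[[0.105,0,0.2],0],[[0.105,0,0.2],0]])

```text
time: 16.3
tcp_pos: [0.4864, 0.185, 0.1849]
eef_rot: [0.619, 0.785, -0.0, 0.0]
force: [0.6, 0.7, 1.5]
grip_width: 0.0157
gripper_force: 32.1
```

>>> carry_out(deltas=[[[0.09,0,0.21],0],[[0.09,0,0.21],0],[[0.07,0,0.22],0],[[0.07,0,0.22],0],[[0.05,0,0.22],0]])

```text
time: 16.72
tcp_pos: [0.4829, 0.1994, 0.1418]
eef_rot: [0.619, 0.785, -0.0, -0.0]
force: [-0.0, 0.5, 1.7]
grip_width: 0.0153
gripper_force: 31.1
```

```bash
python3 m.py
```

```text
top 0.53 [262. 230.  70.  16.] n 283 ahead [0.032 0.195]
  0.045 n83 lat 0.0012 up -0.0047
  0.075 n63 lat 0.0014 up -0.0138
  0.105 n49 lat 0.0006 up -0.0197
  0.135 n30 lat -0.0001 up -0.0244
  0.165 n31 lat -0.0003 up -0.0305
  0.195 n27 lat -0.0001 up -0.0355
16.7167 [0.48294325 0.19938434 0.14176712] [-0.04487299  0.49185866  1.67220997] [-0.23645521 -0.04606924 -0.03096758]
mouth in rod frame [ 0.19228273  0.0008208  -0.03575546] 0.19557888630042927 10.533980245703544
```

>>> carry_out(deltas=[[[0.04,0,0.22],0],[[0.03,0,0.22],0],[[0.02,0,0.22],0],[[0.01,0,0.22],0],[[0,0,0.12],0]])

```text
time: 17.23
tcp_pos: [0.4818, 0.2028, 0.1014]
eef_rot: [0.619, 0.785, -0.0, -0.0]
force: [-0.1, 0.3, 0.9]
grip_width: 0.0155
gripper_force: 30.8
```

```bash
python3 m.py
```

```text
top 0.58 [264. 232.  67.  18.] n 231 ahead [0.035 0.193]
  0.045 n58 lat -0.0009 up 0.0070
  0.075 n39 lat 0.0003 up 0.0036
  0.105 n39 lat 0.0003 up 0.0040
  0.135 n48 lat 0.0006 up 0.0035
  0.165 n32 lat 0.0003 up 0.0047
  0.195 n15 lat 0.0002 up 0.0063
17.2333 [0.48179287 0.20284361 0.10143358] [-0.05072727  0.33231495  0.92052267] [-0.19056328 -0.09720809  0.07444105]
mouth in rod frame [0.19591762 0.0010791  0.00453801] 0.19597016777844042 -1.3268965782233484
```

>>> carry_out(deltas=[[[0.1,0,-0.02],0],[[0.25,0,0],0],[[0.4,0,0],0],[[0.45,0,0],0],[[0.3,0,0],0]])

```text
time: 17.75
tcp_pos: [0.468, 0.2631, 0.1041]
eef_rot: [0.619, 0.785, 0.001, -0.0]
force: [-0.3, 0.7, -0.9]
grip_width: 0.0155
gripper_force: 30.5
```

>>> carry_out(deltas=[[[0,0,0],0],[[0,0,0],0],[[0,0,-0.2],0],[[0,0,-0.5],0],[[0,0,-0.6],0]], grip=255, newtons=60)

```text
time: 18.17
tcp_pos: [0.4673, 0.2601, 0.1554]
eef_rot: [0.619, 0.785, -0.002, -0.001]
force: [0.1, 1.4, -0.6]
grip_width: 0.0153
gripper_force: 63.0
```

>>> carry_out(deltas=[[[0,0,-0.6],0],[[0,0,-0.4],0],[[0,0,-0.2],0],[[0,0,0],0],[[0,0,0],0]])

```text
time: 18.58
tcp_pos: [0.4682, 0.2609, 0.2036]
eef_rot: [0.619, 0.785, 0.0, 0.0]
force: [-0.5, 0.2, -1.4]
grip_width: 0.0148
gripper_force: 63.0
```

```bash
python3 m.py
```

```text
top 0.84 [234. 237.  78.  24.] n 295 ahead [0.021 0.202]
  0.015 n25 lat -0.0011 up 0.0100
  0.045 n70 lat -0.0001 up 0.0065
  0.075 n21 lat 0.0006 up 0.0039
  0.105 n35 lat 0.0004 up 0.0044
  0.135 n51 lat 0.0003 up 0.0028
  0.165 n53 lat 0.0002 up 0.0024
  0.195 n40 lat 0.0001 up 0.0041
18.5833 [0.46819877 0.26086117 0.20356041] [-0.48378502  0.17226049 -1.3509547 ] [ 0.05028684  0.00327369 -0.01720548]
mouth in rod frame [ 0.25550146  0.00093439 -0.09756072] 0.2734942210065645 20.898865303437702
```

Level within a degree or so. Now over to the notebook.

>>> carry_out(deltas=[[[-0.2,-0.1,0],0],[[-0.4,-0.2,0],0],[[-0.65,-0.28,0],0],[[-0.7,-0.3,0],0],[[-0.7,-0.3,0],0]])

```text
time: 19.1
tcp_pos: [0.4458, 0.1456, 0.2025]
eef_rot: [0.619, 0.786, -0.001, -0.0]
force: [0.4, -0.5, -1.1]
grip_width: 0.0152
gripper_force: 63.0
```

>>> carry_out(deltas=[[[-0.7,-0.3,0],0],[[-0.7,-0.3,0],0],[[-0.7,-0.3,0],0],[[-0.7,-0.3,0],0],[[-0.7,-0.3,0],0]])

```text
time: 19.52
tcp_pos: [0.4199, -0.0046, 0.2028]
eef_rot: [0.619, 0.785, -0.001, -0.001]
force: [0.4, -0.8, -2.1]
grip_width: 0.0153
gripper_force: 63.0
```

>>> carry_out(deltas=[[[-0.7,-0.3,0],0],[[-0.7,-0.3,0],0],[[-0.7,-0.3,0],0],[[-0.7,-0.3,0],0],[[-0.65,-0.28,0],0]])

```text
time: 19.93
tcp_pos: [0.3944, -0.1525, 0.2028]
eef_rot: [0.619, 0.785, -0.0, -0.001]
force: [1.3, 0.3, -1.2]
grip_width: 0.0151
gripper_force: 63.0
```

>>> carry_out(deltas=[[[-0.6,-0.25,0],0],[[-0.4,-0.15,0.2],0],[[-0.2,-0.05,0.4],0],[[0,0,0.4],0],[[0,0,0.2],0]])

```text
time: 20.35
tcp_pos: [0.3878, -0.2019, 0.1534]
eef_rot: [0.62, 0.785, -0.0, -0.002]
force: [0.2, 1.3, -1.0]
grip_width: 0.015
gripper_force: 63.1
```

>>> carry_out(deltas=[[[0,0,0.1],0],[[0,0,0],0],[[0,0,0],0],[[0,0,0],0],[[0,0,0],0]])

```text
time: 20.77
tcp_pos: [0.3902, -0.2018, 0.1523]
eef_rot: [0.619, 0.785, 0.0, 0.001]
force: [0.5, 0.4, -1.3]
grip_width: 0.0146
gripper_force: 63.1
```

```bash
python3 - <<'E'
from rod import *
st,s=rod('top');print(st['time'],st['tcp_pos'],st['force'],st['dq'].round(3))
M=R.from_quat(st['eef_rot']).as_matrix();g=st['tcp_pos']-.019*M[:,2];print('tip',g-.209*M[:,0])
T=cam(s)
for m in masks_of('notebook','top')[:1]:
    p=pts(s,T,np.argwhere(m['mask'])[:,::-1],.014);print(cv2.minAreaRect((p[:,:2]*1000).astype(np.float32)))
b=s['image'][170:330,290:530,::-1];rod('scene')
cv2.imwrite('pics/f.png',cv2.resize(b,(780,520),interpolation=cv2.INTER_CUBIC))
E
```

```text
top 0.56 [414. 269. 105.  31.] n 154 ahead [-0.057  0.214]
  -0.045 n18 lat 0.0010 up 0.0099
  0.105 n16 lat 0.0003 up 0.0043
  0.135 n43 lat -0.0000 up 0.0040
  0.165 n46 lat -0.0009 up 0.0030
  0.195 n28 lat -0.0009 up 0.0032
20.7667 [ 0.39024417 -0.20178968  0.15229819] [ 0.49524732  0.38139218 -1.30541043] [-0.    -0.001  0.001 -0.    -0.003 -0.001]
tip [ 0.43911073 -0.40497982  0.17147692]
((439.6543884277344, -413.3489990234375), (211.49990844726562, 150.42938232421875), 15.086400032043457)
scene 0.72 [386. 197.   5.  22.] n 142 ahead [-0.064  0.057]
  -0.045 n55 lat 0.0003 up 0.0062
  -0.015 n39 lat -0.0048 up 0.0088
  0.015 n17 lat 0.0019 up 0.0111
  0.045 n19 lat 0.0050 up 0.0068
```

View pics/f.png

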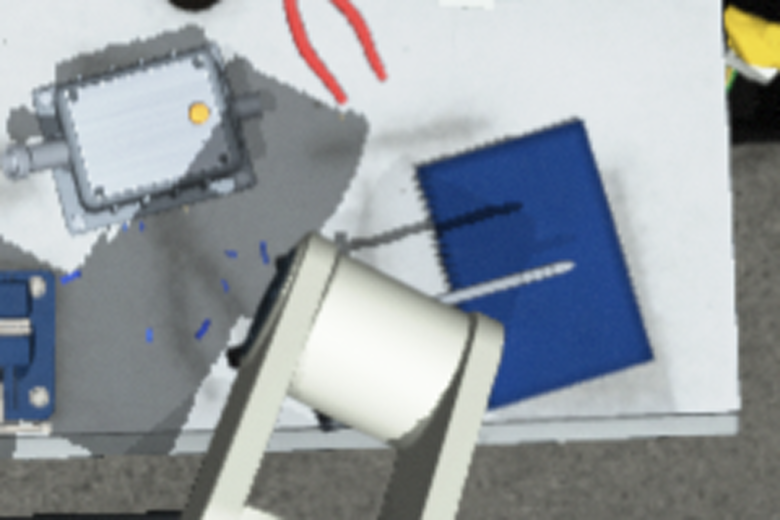

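The picture shows the tip over the notebook, at about (572,266) in the crop. It is level, 17 cm up, and the rings are visible. Handing in.

```bash
python3 -c "
from station import *
print(job_done())"
```

```text
the job is handed in; nothing more can be done
None
```

I gauged the tube with the longer rod, drew it right out, and handed the job in with the rod held level and still, its tip about 17 cm above the notebook. The collar was hidden from both cameras when it seated, so I judged that stop by the measured depth and the rise in force to about 30 N. The hand-in call gave no verdict back.

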